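# Set up the condiment line in its two racks

## Robot

A 6-joint arm with a two-finger parallel gripper is mounted at the origin on a cart in front of the work surface, level with it; the furniture and walls round the work are solid. World frame = base frame: x ahead of the robot, y to its left, z up, the work surface at z = 0. Lengths are in m, angles in rad, forces in N, time in s.
With the tool pointing down it reaches from about 0.375 to 0.9 m from the base axis. Payload 3.1 kg.
Tool frame: the origin (TCP) lies at the very end of the fingers, on their centre line; the grasp point (between the pads) lies grip_depth behind it (grip_depth is the distance from the TCP to the grasp point, in m); z points along the fingers, y is the direction in which the jaws open and shut (so a half turn about z gives the same grasp; the last joint's range is limited). The gripper opens to 85 mm and grips with 20 to 120 N. Pads are 22 mm wide; open, the fingers measure 114 mm over their backs; the gripper's body (76 mm by 85 mm) begins 54 mm behind the grasp point. The pads swing forward as they close: fully open they stand 13 mm farther back than shut.
Start: joints at [1.111, 0.527, 1.433, -0, 1.181, -0.178], TCP at [0.173, 0.601, 0.231] pointing down, gripper open.
Joint ranges: [-3.08, 3.08], [-0.75, 2.2], [0.22, 2.44], [-1.43, 4.57], [0, 2.65], [-2.85, 2.85]. Speed limits (rad/s): [2.79, 2.79, 3.14, 3.14, 3.14, 3.14].

## Interface

Orientations are given as a unit quaternion [w, x, y, z].
In Python, from cell import * gives the robot as it stands. The module is installed in compiled form; this text tells all that it offers.
- The arm moves only by the tool servo_tool, never from a script. Its argument "plan" is a list of rows, each a list of 2 entries, a list of its own where there are three numbers: the shift along the tool's x, y, z in cm, then the turn, a rotation vector about the tool's x, y, z in rad. In form: [[[x, y, z], [wx, wy, wz]], ...]. A call has 1 to 12 rows; each row shifts and turns the commanded pose from where the row before left it, along the tool's axes as they then stand; what a row does not reach is not made up. A row lasts 1/8 s, in which the tool goes at most 62.5 mm and 10.7 degrees, less where a joint would pass 70% of its speed; a pose out of reach is approached as far as the arm can. A call with a gripper value outside its range is refused whole. "claw" is the closure in counts, from 0 (fully open) to 255 (shut), set as the call begins (left out, the last holds). The fingers move at their own pace and stop on an object; "grip_force" is the grip in N (left out, the last holds). Time passes only in rows, so rows that do not move let the fingers close. It gives the time, the measured TCP pose, the force and the opening at its end, in the units of the state.
- state(): the state, without advancing time (a new reading comes with each control period).
- read_camera(name): name is "scene" or "top"; returns the picture (384x512x3 uint8, red, green, blue); there is no depth.
- camera_params(name): a dict with "fx", "fy", "cx", "cy" (pixels), "cam_to_world" (4x4, takes a point from camera to world coordinates). Camera axes: x right, y up, looking along -z (the intrinsics and any distortion apply to the point x, -y, -z); pixel columns grow to the right and rows downward; lengths in m; the calibration is good to about 2 mm. A picture is of the moment at which its call begins. camera_params takes no time and is no camera call.
- sign_off(): hands the job in, once; it reports no verdict.
The state is a dict: "time_s": time; "qpos": joint angles; "qd": joint speeds; "joint_efforts": joint torques, N m; "tool_pos": TCP position; "eef_rot": TCP orientation; "force": force on the tool from outside, world axes, zero at the start; "moment": the same for the moment, N m; "width": finger opening in m.
Only numpy, scipy, OpenCV 4.12 (cv2) and the standard library are available. Lean on these libraries where they do the work, as an engineer would, in place of code of your own. Each camera call takes 0.05 s, during which the arm holds its last target. There are 200 camera calls.

## Task

Set up the condiment line at the back of the table: the jam jar and the honey jar go in the large two-compartment wooden rack, the salt shaker and the cinnamon jar in the small one, each upright on the floor of its own compartment. Line them up with the short ones in the middle and the tall ones at the ends: honey and salt take the compartments where the two racks meet, jam and cinnamon the outermost ones. Tip nothing over on the way, and leave the pepper mill, the price holder and the pen where they are.

Things in the scene. Friction and masses are not known exactly. Their poses are not given: they have to be found in the camera images.
- honey_jar_centre (a point): Loose honey jar: squat glass jar with a RED screw lid, 86 mm tall, 58 x 62 mm across (lid 57 mm). The point is on its upright axis, half-way up (43 mm over its underside). About 0.36 kg.
- jam_jar_centre (a point): Loose jam jar: glass jar with pink-red filling and a pale silver screw lid, 99 mm tall, 62 mm in diameter (lid 57 mm). The point is on its axis, half-way up (49.5 mm over its underside). About 0.44 kg.
- salt_shaker_centre (a point): Loose salt shaker: small clear and grey shaker with a grey domed top with holes, 90 mm tall; body 44 mm in diameter up to about 66 mm, then 34 mm. The point is on its axis, half-way up (45 mm over its underside). About 0.1 kg.
- cinnamon_centre (a point): Loose cinnamon jar: slim glass spice jar with a dark brown-black cap, 105 mm tall, 41 mm in diameter all the way up. The point is on its axis, half-way up (52.5 mm over its underside). About 0.11 kg.
- jar_rack: The LARGE wooden rack, fixed: open tray 86 mm deep (its x), 167 mm long (its y), two square compartments side by side, centres at y = +40.5 and -40.5 mm, each 76 x 76 mm inside; cork floor 7 mm, tops of the 5 mm walls 33 mm over the table. Origin at the centre of its underside; z up, y to the robot's left (within 0.1 rad). It stands just left or just right of the small rack.
- shaker_rack: The SMALL wooden rack, fixed, in line with the large one: open tray 70 mm deep (its x), 135 mm long (its y), two square compartments side by side, centres at y = +32.5 and -32.5 mm, each 60 x 60 mm inside; cork floor 7 mm, tops of the 5 mm walls 33 mm over the table. Origin at the centre of its underside; z up, y to the robot's left (within 0.1 rad).
- pepper_mill: Bystander, loose: turned wooden pepper mill, 58 mm in diameter, 150 mm tall, left of and behind the racks. Origin at the centre of its underside.
- price_holder: Bystander, loose: small black card in a wooden block, 22 x 62 mm, 58 mm tall, near the front of the table between two fixed plates (rims 24 mm high, under glass domes up to 165 mm high) that stand in front of the work. Origin at the centre of its underside.
- chalk_pen: Bystander, loose: white and blue pen, 135 mm long, 16 mm thick, lying behind the racks. Right of the racks (y below -0.1 m) begins a row of fixed glass jars 240 mm tall: come in high over them. Origin under its middle, its y along the pen.
There are look-alikes about, which are no part of the job. Leave any blue look-alike of the part that bears cinnamon_centre alone.

How it is judged:
By the outcome, as a careful person would: the job done as asked, in the order asked, and still so for the second after the job is handed in, with the robot touching nothing.
It also fails if it takes over 104 s, if anything falls off the work surface, if the arm or the gripper's body presses on something with over 40 N, if the wrist force passes 120 N, or if a joint passes its speed limit or range.

## Working session

There is one attempt and no reset: what is moved stays moved. The work goes in short steps, Python scripts to look and compute and a tool call to move; the robot and the scene stay as the last step left them, time stands still between calls to the robot, and variables do not carry over. Pictures are saved under pics/ and viewed, about 12 in all and at most 16, crops included, and the job is handed in when it is done.

Besides the shell and the picture viewer there is one more tool, called after "Call:" as name(argument=value, ...) on one line, values as JSON. servo_tool: Moves the arm, as the interface text tells. Its arguments: {"type":"object","properties":{"plan":{"type":"array","items":{"type":"array"}},"claw":{"type":"number"},"grip_force":{"type":"number"}},"required":["plan"]}

```bash
mkdir -p pics; python3 - <<'E'
from cell import *
import cv2
for n in("scene","top"):
    im=read_camera(n); cv2.imwrite(f"pics/{n}0.png",cv2.resize(im[:,:,::-1],(800,600),interpolation=cv2.INTER_CUBIC))
    cv2.imwrite(f"{n}0raw.png",im[:,:,::-1])
    print(camera_params(n))
print(state())
E
```

```text
{'fx': 444.4560307208763, 'fy': 444.4560307208763, 'cx': 253.15585129909226, 'cy': 189.26203937988754, 'cam_to_world': array([[ 0.4556462 ,  0.67331393, -0.58226703, -0.28095911],
       [-0.89012785,  0.35027801, -0.2915094 , -0.3253034 ],
       [ 0.007678  ,  0.65111725,  0.75893832,  1.1366189 ],
       [ 0.        ,  0.        ,  0.        ,  1.        ]])}
{'fx': 369.9655402532355, 'fy': 369.9655402532355, 'cx': 258.07678451695716, 'cy': 188.2420466413285, 'cam_to_world': array([[ 0.02971337,  0.97970168, -0.19824667,  0.30606145],
       [-0.999556  ,  0.02868261, -0.00806963,  0.07535402],
       [-0.0022196 ,  0.19839842,  0.98011894,  1.08488682],
       [ 0.        ,  0.        ,  0.        ,  1.        ]])}
{'time_s': 0.1, 'qpos': array([ 1.11147665e+00,  5.28367027e-01,  1.43377782e+00,  3.54215683e-05,
        1.18138477e+00, -1.78501043e-01]), 'qd': array([-0.00110945, -0.00227444, -0.00379441, -0.0011424 ,  0.00028897,
        0.00080837]), 'joint_efforts': array([-4.75358465e-04, -4.43301165e+01, -1.78585875e+01, -2.52400005e-04,
        3.87736975e-03, -1.57530718e-05]), 'tool_pos': array([0.17288928, 0.59994753, 0.2304341 ]), 'eef_rot': array([-3.19201446e-04,  1.39955021e-01,  9.90157388e-01, -9.14510167e-04]), 'force': array([-0.53261334, -0.59075058,  0.11766452]), 'moment': array([-0.02965017, -0.0251918 ,  0.0051713 ]), 'width': 0.08532281420248024}
```

View pics/scene0.png

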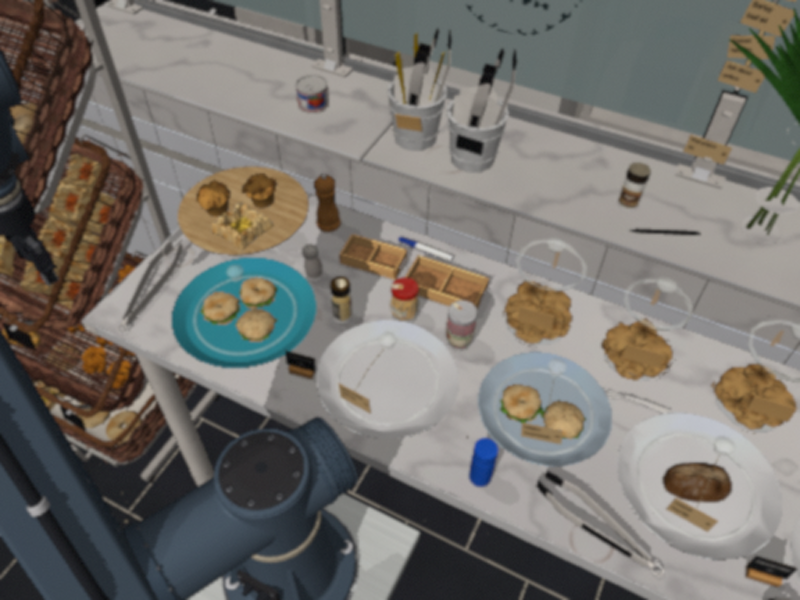

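View pics/top0.png

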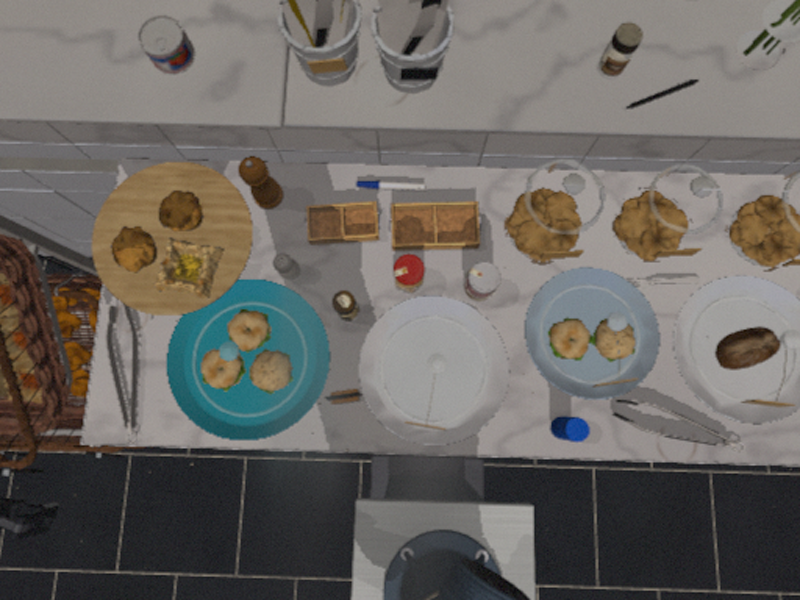

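```bash
cat > h.py <<'E'
import numpy as np, cv2
from cell import *
def ray(n,u,v):  # raw pixel
    p=camera_params(n); T=p["cam_to_world"]
    d=T[:3,:3]@np.array([(u-p["cx"])/p["fx"],-(v-p["cy"])/p["fy"],-1]); return T[:3,3],d
def at(n,u,v,z):
    o,d=ray(n,u,v); return o+d*(z-o[2])/d[2]
def tri(us,ut):
    A=np.zeros((3,3));b=np.zeros(3)
    for n,p in(("scene",us),("top",ut)):
        o,d=ray(n,*p); d=d/np.linalg.norm(d); M=np.eye(3)-np.outer(d,d); A+=M;b+=M@o
    return np.linalg.solve(A,b)
def proj(n,P):
    p=camera_params(n); T=p["cam_to_world"]; c=T[:3,:3].T@(np.array(P)-T[:3,3])
    return np.array([p["cx"]-p["fx"]*c[0]/c[2], p["cy"]+p["fy"]*c[1]/c[2]])
E
python3 - <<'E'
import cv2
a=cv2.imread("scene0raw.png")[140:245,180:330]; b=cv2.imread("top0raw.png")[90:240,140:340]
cv2.imwrite("pics/sc1.png",cv2.resize(a,None,fx=5,fy=5,interpolation=cv2.INTER_CUBIC))
cv2.imwrite("pics/tc1.png",cv2.resize(b,None,fx=4,fy=4,interpolation=cv2.INTER_CUBIC))
E
```

```text
(no output)
```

View pics/sc1.png

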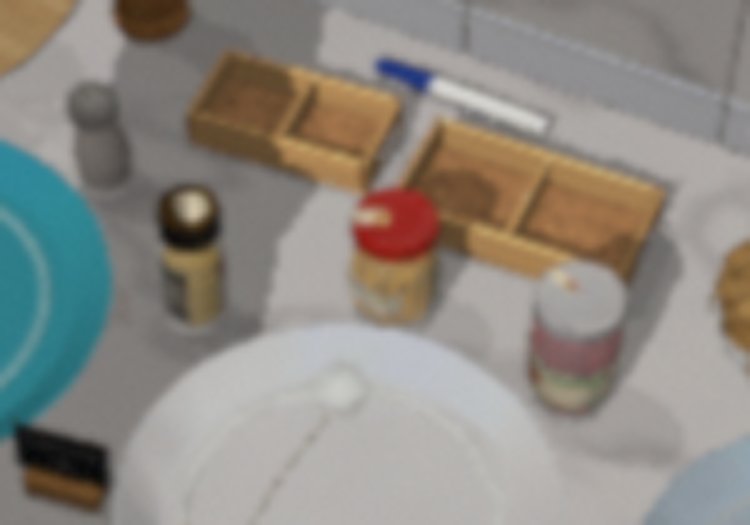

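View pics/tc1.png

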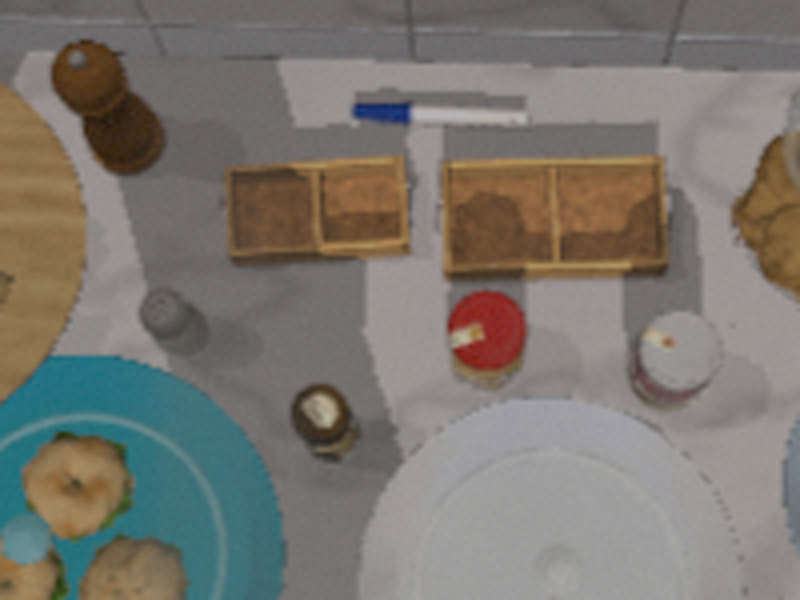

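```bash
python3 - <<'E'
from h import *
np.set_printoptions(precision=4,suppress=True)
S=lambda u,v:(u/5+180-.4,v/5+140-.4); T=lambda u,v:(u/4+140-.4,v/4+90-.4)
for n,s,t,z in (("honey",(397,218),(487,331),.086),("jam",(582,292),(680,352),.099),("salt",(94,102),(167,312),.084),("cin",(190,208),(322,415),.105)):
    print(n,tri(S(*s),T(*t)),at("scene",*S(*s),z)[:2],at("top",*T(*t),z)[:2])
for n,c,d in (("large",[(445,160),(664,157),(667,265),(446,270)],(.086,.167)),("small",[(229,169),(403,157),(408,247),(232,254)],(.07,.135))):
    P=np.array([at("top",*T(*q),.033)[:2] for q in c]); print(n,P,"ctr",P.mean(0),[np.linalg.norm(P[i]-P[i-1]) for i in range(4)])
    e=P[0]+P[3]-P[1]-P[2]; print(" yaw",np.arctan2(-e[0],e[1]))
for n,c in (("large",[(445,122),(665,190),(628,290),(410,205)]),("small",[(230,55),(402,97),(372,170),(190,120)])):
    P=np.array([at("scene",*S(*q),.033)[:2] for q in c]); print(n,P.mean(0),P)
F=lambda u,v:(u/1.5625-.2,v/1.5625-.2)
for n,q,z in (("whiteC",(435,370),.024),("whL",(360,370),.024),("whB",(435,297),.024),("tealC",(248,358),.024),("tealR",(329,358),.024),("knob",(437,366),.165),("pepper base",(268,195),0),("pepper top",(253,170),.15),("pen l",(358,184),.008),("pen r",(424,186),.008),("jarknobs",(573,183),.24),("jarringL",(525,198),.2)):print(n,at("top",*F(*q),z))
print("knob tri",tri(F(389,341),F(437,366)),"tealknob",tri(F(235,271),F(229,351)))
print("jarknob",tri(F(557,258),F(573,183)), "right plate", at("top",*F(592,333),.024),at("top",*F(525,333),.024))
E
```

```text
honey [0.5543 0.0744 0.0867] [0.556  0.0734] [0.5534 0.0758]
jam [ 0.5394 -0.0574  0.103 ] [ 0.544  -0.0577] [ 0.5393 -0.0564]
salt [0.5627 0.3016 0.0765] [0.5565 0.2975] [0.561  0.2996]
cin [0.4877 0.1843 0.1059] [0.4889 0.1839] [0.4872 0.1853]
large [[ 0.6974  0.111 ]
 [ 0.7045 -0.053 ]
 [ 0.6205 -0.0555]
 [ 0.612   0.1074]] ctr [0.6586 0.0275] [np.float64(0.08555901468128586), np.float64(0.16412187950608226), np.float64(0.08406124899789888), np.float64(0.16315170889687064)]
 yaw 0.047926473975542984
small [[0.6857 0.2724]
 [0.6989 0.1425]
 [0.6288 0.1361]
 [0.6196 0.266 ]] ctr [0.6582 0.2043] [np.float64(0.06634265866745458), np.float64(0.13051708637572523), np.float64(0.07039473245235935), np.float64(0.1302639712898462)]
 yaw 0.08599909882196449
large [0.655  0.0184] [[ 0.6922  0.1036]
 [ 0.7036 -0.0547]
 [ 0.6117 -0.0664]
 [ 0.6125  0.091 ]]
small [0.6557 0.1989] [[0.681  0.267 ]
 [0.7001 0.1406]
 [0.629  0.1278]
 [0.6128 0.2601]]
whiteC [0.3818 0.0226 0.024 ]
whL [0.3777 0.1593 0.024 ]
whB [0.5175 0.0252 0.024 ]
tealC [0.3935 0.3655 0.024 ]
tealR [0.3979 0.2171 0.024 ]
knob [0.3781 0.0266 0.165 ]
pepper base [0.7189 0.3592 0.    ]
pepper top [0.7066 0.3494 0.15  ]
pen l [0.744  0.1809 0.008 ]
pen r [0.7435 0.0503 0.008 ]
jarknobs [ 0.6609 -0.1751  0.24  ]
jarringL [ 0.6497 -0.1088  0.2   ]
knob tri [0.3818 0.0226 0.1396] tealknob [0.3948 0.3645 0.1416]
jarknob [ 0.6832 -0.1896  0.1805] right plate [ 0.4582 -0.2658  0.024 ] [ 0.4546 -0.1422  0.024 ]
```

```bash
cat > ov.py <<'E'
from h import *
R={"large":((.6575,.0255),.048,.086,.167),"small":((.6575,.203),.07,.07,.135)}
def local(r,x,y,z):
    (c,a,_,_)=R[r]; return np.array([c[0]+x*np.cos(a)-y*np.sin(a),c[1]+x*np.sin(a)+y*np.cos(a),z])
if __name__=="__main__":
    out=[]
    for n,(u0,v0,w,h) in (("scene",(205,145,115,55)),("top",(190,120,125,42))):
        k=800/w if w>120 else 6.9
        im=cv2.resize(cv2.imread(n+"0raw.png")[v0:v0+h,u0:u0+w],None,fx=k,fy=k,interpolation=cv2.INTER_CUBIC)
        for r in R:
            d,l=R[r][2]/2,R[r][3]/2
            for z,col in((.033,(0,255,0)),(0,(255,0,255))):
                q=np.array([(proj(n,local(r,sx*d,sy*l,z))-(u0,v0)+.5)*k for sx,sy in((1,1),(1,-1),(-1,-1),(-1,1))])
                cv2.polylines(im,[q.astype(int)],True,col,1)
        out.append(cv2.copyMakeBorder(im,0,0,0,800-im.shape[1],cv2.BORDER_CONSTANT) if im.shape[1]<800 else im[:,:800])
    im=np.vstack(out)[:600]; print(im.shape); cv2.imwrite("pics/ov.png",im)
E
python3 ov.py
```

```text
(600, 800, 3)
```

View pics/ov.png

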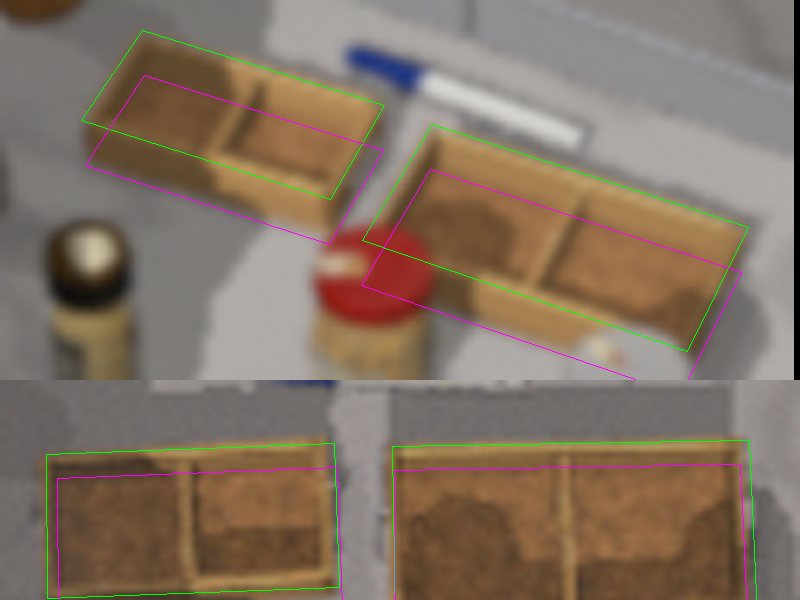

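```bash
cat >> h.py <<'E'
from scipy.spatial.transform import Rotation as Rn
def rot(s): w,x,y,z=s["eef_rot"]; return Rn.from_quat([x,y,z,w])
def goto(P,yaw=.059):  # tool-frame shift in cm and turn to reach TCP P with jaws along yaw
    s=state(); A=rot(s); ty=np.array([np.cos(yaw),np.sin(yaw),0]); z=np.array([0,0,-1.])
    B=Rn.from_matrix(np.array([np.cross(ty,z),ty,z]).T)
    print("t",s["time_s"],"pos",s["tool_pos"].round(4),"w",round(s["width"],4),"F",s["force"].round(1))
    print("shift cm",(A.inv().apply(np.array(P)-s["tool_pos"])*100).round(2),"turn",(A.inv()*B).as_rotvec().round(3))
E
python3 -c "
import cell; print([x for x in dir(cell) if x[0]!='_'], getattr(cell,'grip_depth',None))
from h import *; goto(state()['tool_pos'])
for c in ((.541,-.057,.23),):
  ty=np.array([np.cos(.059),np.sin(.059)]);d=np.array(c[:2])-state()['tool_pos'][:2];print(d@[-ty[1],ty[0]],d@ty)"
```

```text
['MotionError', 'camera_params', 'grip_depth', 'read_camera', 'sign_off', 'state'] 0.0187
t 0.1 pos [0.1729 0.5999 0.2304] w 0.0853 F [-0.5 -0.6  0.1]
shift cm [0. 0. 0.] turn [-2.000e-03  1.000e-03  1.231e+00]
-0.6775103776156082 0.3287327894764235
```

Call:
servo_tool(plan=[[[0,0,0],[0,0,0.176]],[[0,0,0],[0,0,0.176]],[[0,0,0],[0,0,0.176]],[[0,0,0],[0,0,0.176]],[[0,0,0],[0,0,0.176]],[[0,0,0],[0,0,0.176]],[[0,0,0],[0,0,0.176]]], claw=0)

```text
time_s: 0.98
tool_pos: [0.173, 0.6001, 0.2307]
eef_rot: [0.0, 0.688, 0.725, -0.001]
force: [0.9, -0.0, -0.7]
width: 0.0855
```

Call:
servo_tool(plan=[[[-3,1.5,-1],[0,0,0]],[[-5,2.4,-1],[0,0,0]],[[-5,2.4,0],[0,0,0]],[[-5,2.4,0],[0,0,0]],[[-5,2.4,0],[0,0,0]],[[-5,2.4,0],[0,0,0]],[[-5,2.4,0],[0,0,0]],[[-5,2.4,0],[0,0,0]],[[-5,2.4,0],[0,0,0]],[[-5,2.4,0],[0,0,0]],[[-5,2.4,0],[0,0,0]],[[-5,2.4,0],[0,0,0]]])

```text
time_s: 2.48
tool_pos: [0.4857, 0.0359, 0.2511]
eef_rot: [-0.0, 0.686, 0.727, -0.0]
force: [0.4, -0.3, -0.2]
width: 0.0857
```

Call:
servo_tool(plan=[[[-5,2.4,0],[0,0,0]],[[-3,1.8,2],[0,0,0]],[[-1,0.9,4],[0,0,0]],[[0,0,4],[0,0,0]],[[0,0,0],[0,0,0]]])

```text
time_s: 3.1
tool_pos: [0.5387, -0.0487, 0.1483]
eef_rot: [-0.004, 0.687, 0.727, -0.002]
force: [0.7, -0.4, 0.0]
width: 0.0854
```

```bash
python3 - <<'E'
from h import *
goto((.541,-.057,.045))
im=read_camera("top"); cv2.imwrite("pics/j1.png",cv2.resize(im[90:240,210:360,::-1],None,fx=4,fy=4,interpolation=cv2.INTER_CUBIC))
E
```

```text
t 3.1 pos [ 0.5387 -0.0487  0.1483] w 0.0854 F [ 0.7 -0.4  0. ]
shift cm [-0.87  0.26 10.33] turn [-0.008 -0.003 -0.002]
```

View pics/j1.png

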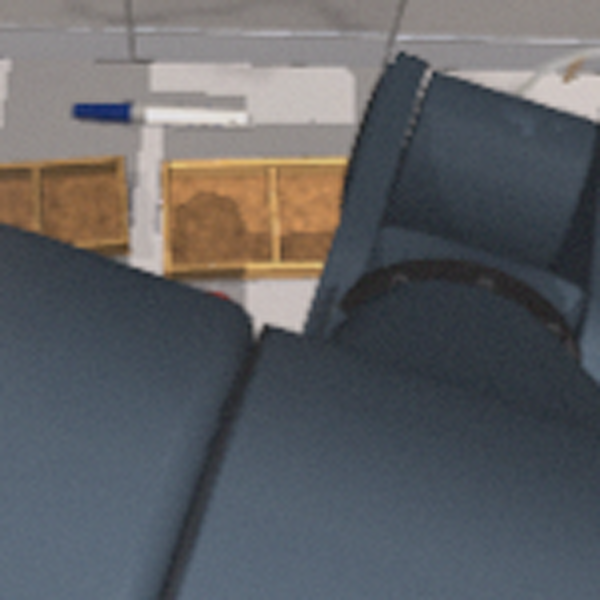

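Call:
servo_tool(plan=[[[-0.9,0.2,0],[0,0,0]],[[0,0,3],[0,0,0]],[[0,0,3.5],[0,0,0]],[[0,0,3],[0,0,0]],[[0,0,1],[0,0,0]],[[0,0,0],[0,0,0]]])

```text
time_s: 3.9
tool_pos: [0.5448, -0.0585, 0.0471]
eef_rot: [0.001, 0.686, 0.727, 0.0]
force: [0.2, 0.4, 0.2]
width: 0.0853
```

Call:
servo_tool(plan=[[[0,0,0],[0,0,0]],[[0,0,0],[0,0,0]],[[0,0,0],[0,0,0]],[[0,0,0],[0,0,0]],[[0,0,0],[0,0,0]],[[0,0,0],[0,0,0]]], claw=255, grip_force=40)

```text
time_s: 4.65
tool_pos: [0.544, -0.0583, 0.0482]
eef_rot: [0.001, 0.686, 0.727, 0.0]
force: [-2.0, 0.1, 6.4]
width: 0.0593
```

```bash
python3 - <<'E'
from h import *; from ov import local
P=local("large",0,-.0405,.05);print(P); goto(P)
im=read_camera("scene"); cv2.imwrite("pics/j2.png",cv2.resize(im[140:260,200:350,::-1],None,fx=4,fy=4,interpolation=cv2.INTER_CUBIC))
E
```

```text
[ 0.65944325 -0.01495335  0.05      ]
t 4.65 pos [ 0.544  -0.0583  0.0482] w 0.0593 F [-2.   0.1  6.4]
shift cm [ 3.65 11.77 -0.17] turn [ 0.001  0.001 -0.   ]
```

View pics/j2.png

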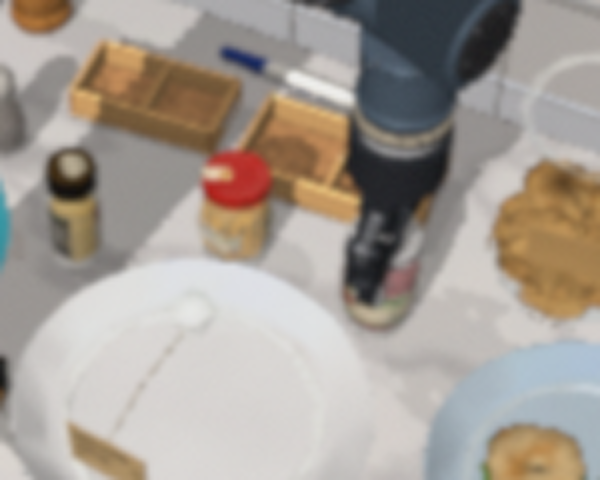

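Call:
servo_tool(plan=[[[0,0,-1],[0,0,0]],[[0,0,-2],[0,0,0]],[[0,0,-3],[0,0,0]],[[0.6,2,0],[0,0,0]],[[0.8,2.5,0],[0,0,0]],[[0.8,2.5,0],[0,0,0]],[[0.8,2.5,0],[0,0,0]],[[0.6,2,0],[0,0,0]],[[0,0,0],[0,0,0]],[[0,0,0],[0,0,0]]])

```text
time_s: 5.95
tool_pos: [0.6551, -0.0154, 0.1059]
eef_rot: [-0.001, 0.686, 0.727, -0.001]
force: [-0.4, 1.4, -5.4]
width: 0.0589
```

```bash
python3 - <<'E'
from h import *; from ov import local
P=local("large",0,-.0405,.055); goto(P)
im=read_camera("scene"); cv2.imwrite("pics/j3.png",cv2.resize(im[140:260,200:350,::-1],None,fx=5,fy=5,interpolation=cv2.INTER_CUBIC))
E
```

```text
t 5.95 pos [ 0.6551 -0.0154  0.1059] w 0.0589 F [-0.4  1.4 -5.4]
shift cm [0.02 0.45 5.09] turn [-0.003 -0.    -0.001]
```

View pics/j3.png

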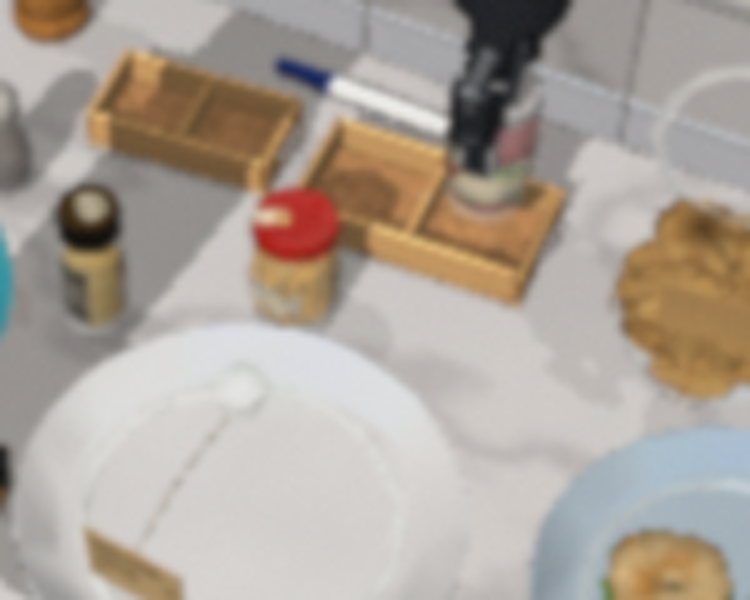

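```bash
python3 - <<'E'
from h import *
for v in (195,200): print(at("scene",200+488/5-.4,140+v/5-.4,.058))
print(proj("scene",(.6551,-.0154,.058)))
E
```

```text
[ 0.653876   -0.01778887  0.058     ]
[ 0.64983913 -0.01953689  0.058     ]
[296.67779504 178.10262451]
```

Call:
servo_tool(plan=[[[0,0.4,0],[0,0,0]],[[0,0,1.5],[0,0,0]],[[0,0,1.5],[0,0,0]],[[0,0,0],[0,0,0]]])

```text
time_s: 6.5
tool_pos: [0.6585, -0.015, 0.0736]
eef_rot: [-0.002, 0.686, 0.727, -0.002]
force: [-0.0, -0.7, -4.7]
width: 0.0588
```

Call:
servo_tool(plan=[[[0.1,0,0.8],[0,0,0]],[[0,0,0.7],[0,0,0]],[[0,0,0],[0,0,0]],[[0,0,0],[0,0,0]]])

```text
time_s: 7.0
tool_pos: [0.6608, -0.0143, 0.0615]
eef_rot: [0.0, 0.686, 0.727, 0.0]
force: [-0.0, -0.4, -3.7]
width: 0.0586
```

Call:
servo_tool(plan=[[[0,0,0.3],[0,0,0]],[[0,0,0],[0,0,0]],[[0,0,0],[0,0,0]]])

```text
time_s: 7.38
tool_pos: [0.6607, -0.0143, 0.0584]
eef_rot: [0.0, 0.686, 0.727, 0.0]
force: [0.3, -0.2, -3.6]
width: 0.0592
```

Call:
servo_tool(plan=[[[0,0,0.2],[0,0,0]],[[0,0,0.15],[0,0,0]],[[0,0,0],[0,0,0]],[[0,0,0],[0,0,0]]])

```text
time_s: 7.88
tool_pos: [0.6607, -0.0143, 0.0554]
eef_rot: [0.0, 0.686, 0.727, 0.0]
force: [-0.9, -0.2, 1.6]
width: 0.059
```

Call:
servo_tool(plan=[[[0,0,0],[0,0,0]],[[0,0,0],[0,0,0]],[[0,0,0],[0,0,0]],[[0,0,0],[0,0,0]],[[0,0,-2],[0,0,0]],[[0,0,-4],[0,0,0]],[[0,0,-4],[0,0,0]],[[0,0,0],[0,0,0]]], claw=0)

```text
time_s: 8.88
tool_pos: [0.6639, -0.0148, 0.1605]
eef_rot: [0.004, 0.686, 0.727, 0.003]
force: [1.3, 0.4, 0.1]
width: 0.0852
```

```bash
python3 - <<'E'
from h import *
goto((.5545,.0746,.04))
E
```

```text
t 8.875 pos [ 0.6639 -0.0148  0.1605] w 0.0852 F [1.3 0.4 0.1]
shift cm [  9.59 -10.52  11.92] turn [ 0.01   0.003 -0.001]
```

Call:
servo_tool(plan=[[[1.6,-2.5,0],[0,0,0]],[[3,-3,0],[0,0,0]],[[3,-3,0],[0,0,0]],[[2,-2,0],[0,0,0]],[[0,0,2],[0,0,0]],[[0,0,3],[0,0,0]],[[0,0,2],[0,0,0]],[[0,0,0],[0,0,0]],[[0,0,0],[0,0,0]]])

```text
time_s: 10.0
tool_pos: [0.5506, 0.0755, 0.0854]
eef_rot: [0.0, 0.686, 0.727, 0.0]
force: [0.5, -0.1, -0.3]
width: 0.0851
```

```bash
python3 - <<'E'
from h import *
goto((.5545,.0746,.04))
im=read_camera("scene"); cv2.imwrite("pics/h1.png",cv2.resize(im[140:260,190:340,::-1],None,fx=5,fy=5,interpolation=cv2.INTER_CUBIC))
E
```

```text
t 10.0 pos [0.5506 0.0755 0.0854] w 0.0851 F [ 0.5 -0.1 -0.3]
shift cm [-0.11  0.38  4.54] turn [ 0.001  0.    -0.001]
```

View pics/h1.png

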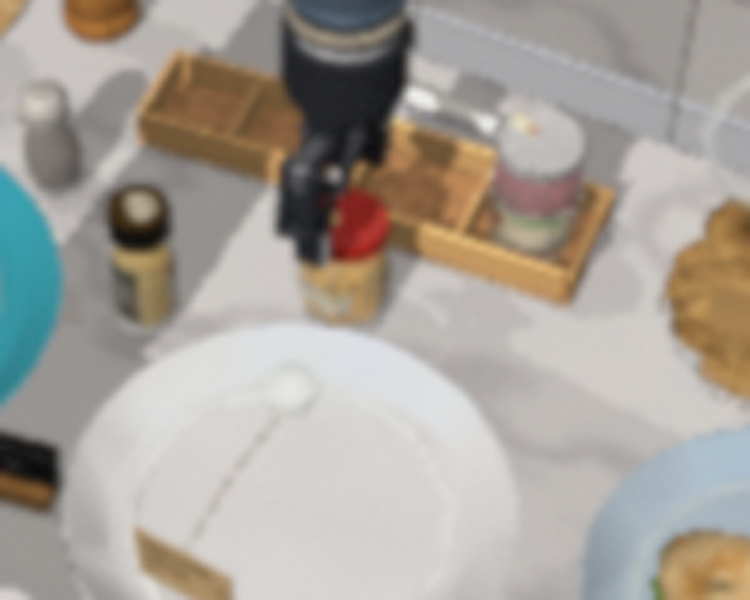

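Jam stands upright in the right compartment (crop 540,180). The fingers straddle the red lid (360,220).

Call:
servo_tool(plan=[[[-0.1,0.4,1],[0,0,0]],[[0,0,2],[0,0,0]],[[0,0,1.4],[0,0,0]],[[0,0,0],[0,0,0]],[[0,0,0],[0,0,0]]])

```text
time_s: 10.68
tool_pos: [0.5546, 0.0747, 0.041]
eef_rot: [0.0, 0.686, 0.727, 0.0]
force: [1.6, 0.7, -0.4]
width: 0.0853
```

Call:
servo_tool(plan=[[[0,0,0],[0,0,0]],[[0,0,0],[0,0,0]],[[0,0,0],[0,0,0]],[[0,0,0],[0,0,0]],[[0,0,0],[0,0,0]],[[0,0,0],[0,0,0]]], claw=255)

```text
time_s: 11.42
tool_pos: [0.5551, 0.0747, 0.0422]
eef_rot: [0.001, 0.686, 0.727, 0.001]
force: [-0.6, -0.9, 4.7]
width: 0.0586
```

Call:
servo_tool(plan=[[[0,0,-1],[0,0,0]],[[0,0,-2],[0,0,0]],[[0,0,-3],[0,0,0]],[[0,0,0],[0,0,0]],[[0,0,0],[0,0,0]]])

```text
time_s: 12.05
tool_pos: [0.5535, 0.0748, 0.1002]
eef_rot: [-0.001, 0.686, 0.727, -0.0]
force: [0.8, 0.5, -2.9]
width: 0.0589
```

```bash
python3 - <<'E'
from h import *; from ov import local
goto(local("large",0,.0405,.049))
E
```

```text
t 12.05 pos [0.5535 0.0748 0.1002] w 0.0589 F [ 0.8  0.5 -2.9]
shift cm [-1.47 10.14  5.11] turn [-0.001 -0.    -0.001]
```

Call:
servo_tool(plan=[[[-0.3,2,0],[0,0,0]],[[-0.4,3,0],[0,0,0]],[[-0.4,3,0],[0,0,0]],[[-0.4,2.1,0],[0,0,0]],[[0,0,0],[0,0,0]],[[0,0,1.5],[0,0,0]],[[0,0,1],[0,0,0]],[[0,0,0],[0,0,0]],[[0,0,0],[0,0,0]]])

```text
time_s: 13.18
tool_pos: [0.6558, 0.0657, 0.0757]
eef_rot: [-0.0, 0.686, 0.727, -0.0]
force: [-0.1, -0.4, -3.3]
width: 0.0585
```

```bash
python3 - <<'E'
from h import *; from ov import local
goto(local("large",0,.0405,.049))
E
```

```text
t 13.175 pos [0.6558 0.0657 0.0757] w 0.0585 F [-0.1 -0.4 -3.3]
shift cm [ 0.03 -0.02  2.67] turn [-0.    -0.    -0.001]
```

Call:
servo_tool(plan=[[[0,0,1],[0,0,0]],[[0,0,1],[0,0,0]],[[0,0,0.4],[0,0,0]],[[0,0,0],[0,0,0]],[[0,0,0],[0,0,0]]])

```text
time_s: 13.8
tool_pos: [0.6563, 0.0656, 0.052]
eef_rot: [0.0, 0.686, 0.727, 0.0]
force: [0.1, -0.0, -2.9]
width: 0.0586
```

Call:
servo_tool(plan=[[[0,0,0.25],[0,0,0]],[[0,0,0.1],[0,0,0]],[[0,0,0],[0,0,0]],[[0,0,0],[0,0,0]]])

```text
time_s: 14.3
tool_pos: [0.6564, 0.0656, 0.0492]
eef_rot: [0.0, 0.686, 0.727, 0.0]
force: [-1.7, 0.1, 5.7]
width: 0.0588
```

Contact; release and go over towards the salt, looking again at it on the way.

Call:
servo_tool(plan=[[[0,0,0],[0,0,0]],[[0,0,0],[0,0,0]],[[0,0,0],[0,0,0]],[[0,0,0],[0,0,0]],[[0,0,-2],[0,0,0]],[[0,0,-4],[0,0,0]],[[0,0,-4.5],[0,0,0]],[[0,0,-3],[0,0,0]],[[0,0,0],[0,0,0]]], claw=0)

```text
time_s: 15.42
tool_pos: [0.6584, 0.0656, 0.1881]
eef_rot: [0.003, 0.686, 0.727, 0.003]
force: [0.2, -0.3, -1.2]
width: 0.0851
```

```bash
python3 - <<'E'
from h import *
goto((.561,.2995,.04))
a=read_camera("scene")[140:200,180:260,::-1]; b=read_camera("top")[140:200,160:240,::-1]
np.save("s.npy",a)
cv2.imwrite("pics/salt.png",np.hstack([cv2.resize(x.copy(),None,fx=5,fy=5,interpolation=cv2.INTER_CUBIC) for x in(a,b)]))
E
```

```text
t 15.425 pos [0.6584 0.0656 0.1881] w 0.0851 F [ 0.2 -0.3 -1.2]
shift cm [23.94 -8.49 14.71] turn [ 0.009  0.001 -0.001]
```

View pics/salt.png

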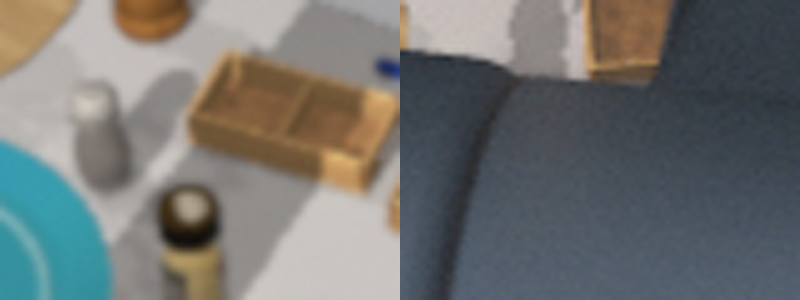

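```bash
python3 - <<'E'
from h import *
th=np.linspace(0,2*np.pi,60)
for c in ((.561,.2995),(.558,.300),(.565,.3015),(.565,.299)):
    o=[]
    for r,z in((.022,0),(.022,.06),(.017,.07),(.013,.088)):
        q=np.array([proj("scene",(c[0]+r*np.cos(t),c[1]+r*np.sin(t),z)) for t in th]); q=(q-(180,140)+.4)*5
        o.append([q[:,0].min(),q[:,0].max(),q[:,1].min(),q[:,1].max()])
    print(c); print(np.array(o).round(0))
E
```

```text
(0.561, 0.2995)
[[ 73. 137. 159. 206.]
 [ 65. 131.  98. 146.]
 [ 71. 122.  93. 130.]
 [ 75. 114.  78. 107.]]
(0.558, 0.3)
[[ 70. 134. 161. 209.]
 [ 62. 128. 101. 148.]
 [ 68. 119.  96. 133.]
 [ 72. 111.  81. 109.]]
(0.565, 0.3015)
[[ 74. 138. 154. 201.]
 [ 66. 131.  94. 141.]
 [ 72. 123.  89. 125.]
 [ 75. 115.  74. 102.]]
(0.565, 0.299)
[[ 77. 141. 155. 202.]
 [ 69. 135.  95. 142.]
 [ 75. 126.  90. 126.]
 [ 79. 118.  75. 103.]]
```

Call:
servo_tool(plan=[[[3,-1.4,0],[0,0,0]],[[5,-2,0],[0,0,0]],[[5,-2,0],[0,0,0]],[[5,-2,0],[0,0,0]],[[4,-1,0],[0,0,0]],[[2,0,2],[0,0,0]],[[0,0,4],[0,0,0]],[[0,0,2],[0,0,0]],[[0,0,0],[0,0,0]],[[0,0,0],[0,0,0]]])

```text
time_s: 16.77
tool_pos: [0.5587, 0.2998, 0.1028]
eef_rot: [-0.0, 0.687, 0.727, -0.0]
force: [-0.1, 0.1, 0.9]
width: 0.0853
```

```bash
python3 - <<'E'
from h import *
goto((.562,.3008,.04))
E
```

```text
t 16.775 pos [0.5587 0.2998 0.1028] w 0.0853 F [-0.1  0.1  0.9]
shift cm [0.09 0.34 6.28] turn [-0.     0.    -0.002]
```

Call:
servo_tool(plan=[[[0.1,0.3,1.5],[0,0,0]],[[0,0,2.5],[0,0,0]],[[0,0,1.8],[0,0,0]],[[0,0,0.7],[0,0,0]],[[0,0,0],[0,0,0]],[[0,0,0],[0,0,0]]])

```text
time_s: 17.52
tool_pos: [0.5618, 0.3018, 0.039]
eef_rot: [0.0, 0.686, 0.727, 0.001]
force: [-0.5, 0.1, 0.8]
width: 0.0859
```

Call:
servo_tool(plan=[[[0,0,0],[0,0,0]],[[0,0,0],[0,0,0]],[[0,0,0],[0,0,0]],[[0,0,0],[0,0,0]],[[0,0,0],[0,0,0]],[[0,0,0],[0,0,0]],[[0,0,0],[0,0,0]]], claw=255, grip_force=30)

```text
time_s: 18.4
tool_pos: [0.5616, 0.3017, 0.039]
eef_rot: [0.0, 0.686, 0.727, 0.001]
force: [-0.1, -0.4, 5.4]
width: 0.0379
```

Call:
servo_tool(plan=[[[0,0,-1],[0,0,0]],[[0,0,-2],[0,0,0]],[[0,0,-3],[0,0,0]],[[0,0,0],[0,0,0]],[[0,0,0],[0,0,0]]])

```text
time_s: 19.02
tool_pos: [0.5607, 0.3014, 0.0984]
eef_rot: [-0.0, 0.686, 0.727, -0.0]
force: [-0.7, -0.9, -0.7]
width: 0.0378
```

```bash
sed -i 's/(.6575,.203),.07/(.657,.202),.075/' ov.py; python3 - <<'E'
from h import *; from ov import local
goto(local("small",0,-.0325,.045))
im=read_camera("scene"); cv2.imwrite("pics/s2.png",cv2.resize(im[110:230,160:310,::-1],None,fx=5,fy=5,interpolation=cv2.INTER_CUBIC))
E
```

```text
t 19.025 pos [0.5607 0.3014 0.0984] w 0.0378 F [-0.7 -0.9 -0.7]
shift cm [-13.73   9.09   5.34] turn [-0.     0.    -0.001]
```

View pics/s2.png

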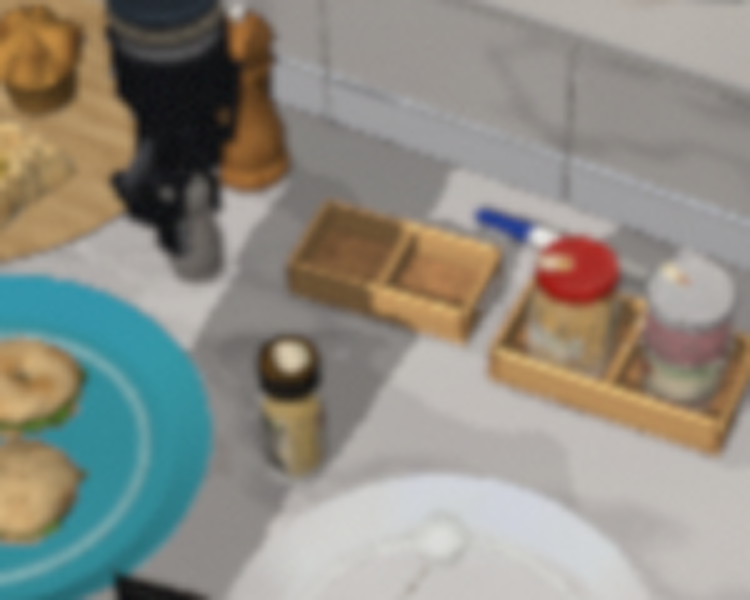

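```bash
python3 - <<'E'
from h import *
th=np.linspace(0,2*np.pi,60)
q=np.array([proj("scene",(.5607+.022*np.cos(t),.3014+.022*np.sin(t),.0594)) for t in th]); q=(q-(160,110)+.4)*5
print(q.min(0),q.max(0))
E
```

```text
[162.50470422 248.39566563] [228.34911341 295.7346847 ]
```

Call:
servo_tool(plan=[[[-1,1,0],[0,0,0]],[[-3,2,0],[0,0,0]],[[-3.5,2,0],[0,0,0]],[[-3,2,0],[0,0,0]],[[-2.2,1.5,0],[0,0,0]],[[-1,0.6,0],[0,0,0]],[[0,0,0],[0,0,0]],[[0,0,1],[0,0,0]],[[0,0,1],[0,0,0]],[[0,0,0],[0,0,0]],[[0,0,0],[0,0,0]]])

```text
time_s: 20.45
tool_pos: [0.6597, 0.1705, 0.0781]
eef_rot: [-0.0, 0.686, 0.728, -0.0]
force: [0.1, -0.5, -1.0]
width: 0.0377
```

```bash
python3 - <<'E'
from h import *; from ov import local
goto(local("small",0,-.0325,.046))
E
```

```text
t 20.45 pos [0.6597 0.1705 0.0781] w 0.0377 F [ 0.1 -0.5 -1. ]
shift cm [-0.09 -0.03  3.21] turn [-0.  0. -0.]
```

Call:
servo_tool(plan=[[[-0.1,0,1],[0,0,0]],[[0,0,1.2],[0,0,0]],[[0,0,0.6],[0,0,0]],[[0,0,0],[0,0,0]],[[0,0,0],[0,0,0]]])

```text
time_s: 21.08
tool_pos: [0.6602, 0.169, 0.0504]
eef_rot: [0.0, 0.686, 0.727, 0.0]
force: [-0.0, 0.0, -1.1]
width: 0.0377
```

Call:
servo_tool(plan=[[[0,0,0.25],[0,0,0]],[[0,0,0.1],[0,0,0]],[[0,0,0],[0,0,0]],[[0,0,0],[0,0,0]]])

```text
time_s: 21.58
tool_pos: [0.66, 0.169, 0.0469]
eef_rot: [0.0, 0.686, 0.727, 0.0]
force: [-0.3, -1.5, -1.2]
width: 0.0375
```

Call:
servo_tool(plan=[[[0,0,0.15],[0,0,0]],[[0,0,0.1],[0,0,0]],[[0,0,0],[0,0,0]],[[0,0,0],[0,0,0]]])

```text
time_s: 22.08
tool_pos: [0.6603, 0.1691, 0.046]
eef_rot: [0.0, 0.686, 0.727, 0.0]
force: [-1.8, -0.5, 6.6]
width: 0.0377
```

Call:
servo_tool(plan=[[[0,0,0],[0,0,0]],[[0,0,0],[0,0,0]],[[0,0,0],[0,0,0]],[[0,0,0],[0,0,0]],[[0,0,0],[0,0,0]],[[0,0,-2],[0,0,0]],[[0,0,-4],[0,0,0]],[[0,0,-4.5],[0,0,0]],[[0,0,-2],[0,0,0]],[[0,0,0],[0,0,0]]], claw=0)

```text
time_s: 23.32
tool_pos: [0.6618, 0.1692, 0.1731]
eef_rot: [0.002, 0.686, 0.727, 0.003]
force: [-0.6, 0.4, -1.0]
width: 0.0856
```

```bash
python3 - <<'E'
from h import *
goto((.488,.1846,.045))
E
```

```text
t 23.325 pos [0.6618 0.1692 0.1731] w 0.0856 F [-0.6  0.4 -1. ]
shift cm [  2.54 -17.35  12.7 ] turn [ 0.007 -0.    -0.001]
```

Call:
servo_tool(plan=[[[0.3,-2.4,0],[0,0,0]],[[0.6,-5,0],[0,0,0]],[[0.8,-5,0],[0,0,0]],[[0.6,-4,0],[0,0,0]],[[0.2,-0.9,1],[0,0,0]],[[0,0,3],[0,0,0]],[[0,0,1],[0,0,0]],[[0,0,0],[0,0,0]],[[0,0,0],[0,0,0]]])

```text
time_s: 24.45
tool_pos: [0.4868, 0.1839, 0.1196]
eef_rot: [0.0, 0.686, 0.727, 0.0]
force: [0.8, -0.9, -0.2]
width: 0.0854
```

```bash
python3 - <<'E'
from h import *
goto((.488,.1846,.045))
im=read_camera("scene"); cv2.imwrite("pics/c1.png",cv2.resize(im[110:230,160:310,::-1],None,fx=5,fy=5,interpolation=cv2.INTER_CUBIC))
E
```

```text
t 24.45 pos [0.4868 0.1839 0.1196] w 0.0854 F [ 0.8 -0.9 -0.2]
shift cm [0.06 0.11 7.46] turn [ 0.001 -0.    -0.001]
```

View pics/c1.png

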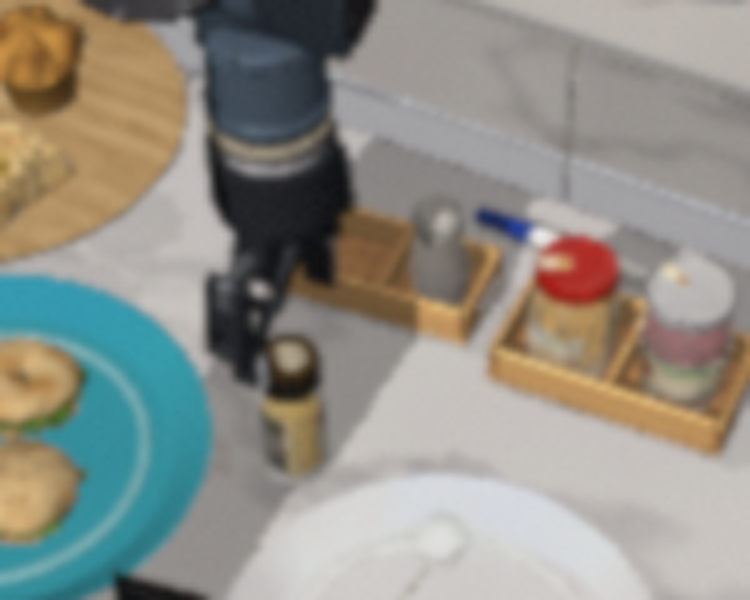

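Salt stands upright in its compartment (440,255). The open gripper is over the cinnamon jar (290,400).

Call:
servo_tool(plan=[[[0.1,0.1,1.5],[0,0,0]],[[0,0,3],[0,0,0]],[[0,0,2],[0,0,0]],[[0,0,0.9],[0,0,0]],[[0,0,0],[0,0,0]],[[0,0,0],[0,0,0]]])

```text
time_s: 25.25
tool_pos: [0.4873, 0.1851, 0.0458]
eef_rot: [0.0, 0.686, 0.727, 0.001]
force: [-0.2, -0.9, -0.1]
width: 0.0854
```

Call:
servo_tool(plan=[[[0,0,0],[0,0,0]],[[0,0,0],[0,0,0]],[[0,0,0],[0,0,0]],[[0,0,0],[0,0,0]],[[0,0,0],[0,0,0]],[[0,0,0],[0,0,0]],[[0,0,0],[0,0,0]]], claw=255)

```text
time_s: 26.12
tool_pos: [0.4872, 0.1851, 0.0458]
eef_rot: [0.0, 0.686, 0.727, 0.0]
force: [0.3, 1.3, 6.2]
width: 0.0402
```

Call:
servo_tool(plan=[[[0,0,-1],[0,0,0]],[[0,0,-2],[0,0,0]],[[0,0,-3],[0,0,0]],[[0,0,0],[0,0,0]],[[0,0,0],[0,0,0]]])

```text
time_s: 26.75
tool_pos: [0.4862, 0.1849, 0.105]
eef_rot: [-0.0, 0.686, 0.727, -0.0]
force: [0.3, 0.1, -1.2]
width: 0.0402
```

```bash
python3 - <<'E'
from h import *; from ov import local
goto(local("small",0,.0325,.052))
im=read_camera("scene"); cv2.imwrite("pics/c2.png",cv2.resize(im[110:230,160:310,::-1],None,fx=5,fy=5,interpolation=cv2.INTER_CUBIC))
p=state()["tool_pos"];th=np.linspace(0,2*np.pi,60)
q=np.array([proj("scene",(p[0]+.0205*np.cos(t),p[1]+.0205*np.sin(t),.06)) for t in th]); q=(q-(160,110)+.4)*5
print(q.min(0),q.max(0))
E
```

```text
t 26.75 pos [0.4862 0.1849 0.105 ] w 0.0402 F [ 0.3  0.1 -1.2]
shift cm [ 3.97 17.1   5.29] turn [-0.001  0.    -0.001]
[257.78842681 383.33012724] [322.40707683 432.44016267]
```

View pics/c2.png

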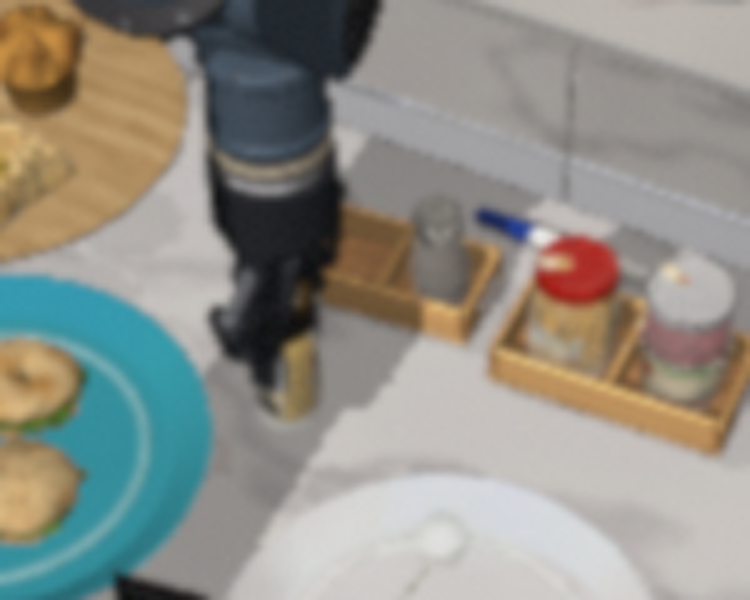

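Call:
servo_tool(plan=[[[1,2,0],[0,0,0]],[[1,3.5,0],[0,0,0]],[[1,4,0],[0,0,0]],[[0.6,3.5,0],[0,0,0]],[[0.3,2.5,0],[0,0,0]],[[0.1,1.5,0],[0,0,0]],[[0,0,0],[0,0,0]],[[0,0,1],[0,0,0]],[[0,0,1],[0,0,0]],[[0,0,0],[0,0,0]],[[0,0,0],[0,0,0]]])

```text
time_s: 28.18
tool_pos: [0.6539, 0.2348, 0.0852]
eef_rot: [-0.0, 0.686, 0.727, -0.0]
force: [-0.0, -0.9, -0.6]
width: 0.0401
```

```bash
python3 - <<'E'
from h import *; from ov import local
goto(local("small",0,.0325,.053))
E
```

```text
t 28.175 pos [0.6539 0.2348 0.0852] w 0.0401 F [-0.  -0.9 -0.6]
shift cm [-0.04  0.06  3.22] turn [-0.     0.    -0.001]
```

Call:
servo_tool(plan=[[[0,0.1,1],[0,0,0]],[[0,0,1.2],[0,0,0]],[[0,0,0.6],[0,0,0]],[[0,0,0.2],[0,0,0]],[[0,0,0],[0,0,0]],[[0,0,0],[0,0,0]]])

```text
time_s: 28.92
tool_pos: [0.6555, 0.2349, 0.0557]
eef_rot: [0.0, 0.686, 0.727, 0.0]
force: [-0.9, 0.8, 0.1]
width: 0.0402
```

Call:
servo_tool(plan=[[[0,0,0.2],[0,0,0]],[[0,0,0.1],[0,0,0]],[[0,0,0],[0,0,0]],[[0,0,0],[0,0,0]]])

```text
time_s: 29.42
tool_pos: [0.6553, 0.2349, 0.0529]
eef_rot: [0.0, 0.686, 0.727, 0.0]
force: [-1.5, 0.5, 4.0]
width: 0.0402
```

Call:
servo_tool(plan=[[[0,0,0],[0,0,0]],[[0,0,0],[0,0,0]],[[0,0,0],[0,0,0]],[[0,0,0],[0,0,0]],[[0,0,0],[0,0,0]],[[0,0,-2],[0,0,0]],[[0,0,-4],[0,0,0]],[[0,0,-5],[0,0,0]],[[0,0,-5],[0,0,0]],[[0,-2,-3],[0,0,0]],[[2,-4,0],[0,0,0]],[[4,-4,0],[0,0,0]]], claw=0)

```text
time_s: 30.92
tool_pos: [0.5518, 0.2884, 0.2448]
eef_rot: [0.001, 0.687, 0.726, 0.002]
force: [0.1, 0.3, 0.4]
width: 0.0854
```

Call:
servo_tool(plan=[[[5,-3,0],[0,0,0]],[[5,-3,0],[0,0,0]],[[5,-3,0],[0,0,0]],[[5,-3,0],[0,0,0]],[[5,-3,0],[0,0,0]],[[3,-1,0],[0,0,0]],[[0,0,0],[0,0,0]]])

```text
time_s: 31.8
tool_pos: [0.3744, 0.5615, 0.2438]
eef_rot: [-0.0, 0.685, 0.729, 0.001]
force: [-0.2, -1.1, -0.4]
width: 0.0853
```

```bash
python3 - <<'E'
from h import *
a=read_camera("scene")[95:215,180:320,::-1]; b=read_camera("top")[90:210,140:350,::-1]
f=lambda x,k:cv2.resize(x.copy(),None,fx=k,fy=k,interpolation=cv2.INTER_CUBIC)
a=f(a,2.6);b=f(b,2.2); im=np.zeros((max(a.shape[0],b.shape[0]),a.shape[1]+b.shape[1],3),np.uint8)
im[:a.shape[0],:a.shape[1]]=a; im[:b.shape[0],a.shape[1]:]=b
print(im.shape);cv2.imwrite("pics/end.png",im[:,:800]);print(state()["tool_pos"],state()["time_s"])
E
```

```text
(312, 826, 3)
[0.37588719 0.55898933 0.24328469] 31.9
```

View pics/end.png

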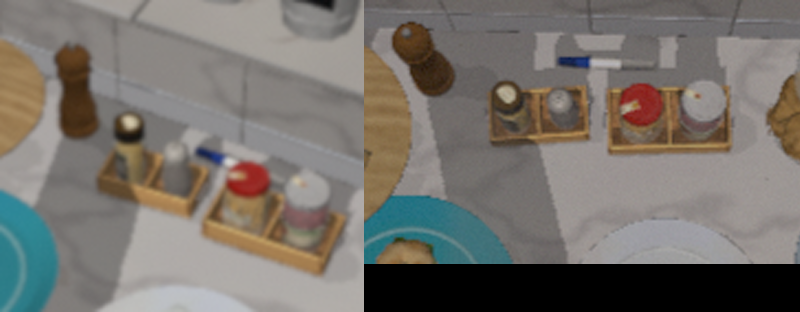

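All four stand upright in line: cinnamon, salt, honey, jam from left to right. The mill and pen have not moved.

```bash
python3 -c "
from cell import *
print(sign_off())"
```

```text
the job is handed in; nothing more can be done
None
```

The condiment line is set up and handed in, with the robot clock at about 32 s of the 104 s allowed. From left to right it reads cinnamon and salt in the small rack, then honey and jam in the large rack, so the short ones are in the middle.

- **Placing:** I gripped each item around its body, lowered it until the wrist force showed floor contact, then opened the gripper and lifted clear. The largest wrist force I read was about 7 N. The blue look-alike was never touched.
- **Last check:** the final pictures from both cameras show all four upright, each in its own compartment, with the pepper mill and pen where they were. The arm was clear of everything.
- **Not checked or inexact:**
  - The price holder was outside the final crops. The arm never came down near it.
  - Two grips closed narrower than the sizes given: jam at 59 mm against 62 mm, and salt at 38 mm against 44 mm. I took this to be the pads sitting near the shoulders; both held without slipping.
  - The two cameras disagreed by 2 to 5 mm on some positions, which was within the clearance in every compartment.

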